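Put the cuvette box away in the dry cabinet

ROBOT

A 6-joint arm with a two-finger parallel gripper is mounted at the origin on a cart in front of the work surface, level with it; the furniture and walls round the work are solid. World frame = base frame: x ahead of the robot, y to its left, z up, the work surface at z = 0. Lengths are in m, angles in rad, forces in N, time in s.
With the tool pointing down it reaches from about 0.375 to 0.9 m from the base axis. Payload 3.1 kg.
Tool frame: the origin (TCP) lies between the finger pads, 19 mm behind the fingertips; this is the grasp point; z points along the fingers, y is the direction in which the jaws open and shut (so a half turn about z gives the same grasp; the last joint's range is limited). The gripper opens to 85 mm and grips with 20 to 120 N. Pads are 22 mm wide; open, the fingers measure 114 mm over their backs; the gripper's body (76 mm by 85 mm) begins 54 mm behind the grasp point. The pads swing forward as they close: fully open they stand 13 mm farther back than shut.
Start: joints at [-1.504, 0.527, 1.433, -0, 1.181, -0.178], TCP at [0.152, -0.606, 0.25] pointing down, gripper open.
Joint ranges: [-3.08, 3.08], [-0.75, 2.2], [0.22, 2.44], [-1.43, 4.57], [0, 2.65], [-2.85, 2.85]. Speed limits (rad/s): [2.79, 2.79, 3.14, 3.14, 3.14, 3.14].

INTERFACE

Orientations are given as a unit quaternion [x, y, z, w].
In Python, from station import manip gives the robot as it stands. The module is installed in compiled form; this text tells all that it offers.
- The arm moves only by the tool send_rows, never from a script. Its argument "commands" is a list of rows, each an object with "delta_pos": the shift along the world's x, y, z in cm, a list of three; "yaw": the turn about the world's z in rad. A call has 1 to 10 rows; each row shifts and turns the pose as measured when the row begins; what a row does not reach is not made up. A row lasts 1/8 s, in which the tool goes at most 62.5 mm and 10.7 degrees, less where a joint would pass 70% of its speed; a pose out of reach is approached as far as the arm can. A call is refused whole if a number of a shift passes 6.25 or a number of a turn 0.188, either way. A call with a gripper value outside its range is refused whole. "grip" is the closure, from -1 (fully open) to 1 (shut), set as the call begins (left out, the last holds). The fingers move at their own pace and stop on an object; "force" is the grip in N (left out, the last holds). Time passes only in rows, so rows that do not move let the fingers close. It gives the time, the measured TCP pose, the force and the opening at its end, in the units of the state.
- manip.sense(): the state, without advancing time (a new reading comes with each control period).
- manip.snapshot(name): name is "scene" or "top" or "wrist"; returns the picture (384x512x3 uint8, blue, green, red); there is no depth.
- manip.get_calibration(name): a dict with "fx", "fy", "cx", "cy" (pixels), "world_to_cam" (4x4, takes a point from world to camera coordinates); the wrist camera has in their place "mount" (4x4, takes a point from camera to tool coordinates, whose origin is the TCP and whose axes are the flange's). Camera axes: x right, y down, z forward; pixel columns grow to the right and rows downward; lengths in m; the calibration is good to about 2 mm. A picture is of the moment at which its call begins: read the wrist's pose just before it. get_calibration takes no time and is no camera call.
- manip.sign_off(): hands the job in, once; it reports no verdict.
The state is a dict: "t": time; "q": joint angles; "qd": joint speeds; "tau": joint torques, N m; "tcp_pos": TCP position; "tool_rot": TCP orientation; "force": force on the tool from outside, world axes, zero at the start; "ft_torque": the same for the moment, N m; "finger_gap": opening from 0.0 (shut) to 1.0 (fully open).
Only numpy, scipy, OpenCV 4.12 (cv2) and the standard library are available. Lean on these libraries where they do the work, as an engineer would, in place of code of your own. Each camera call takes 0.05 s, during which the arm holds its last target. There are 200 camera calls.

TASK

Swing the small dry cabinet's clear door open by its bar handle, put the blue cuvette box inside on the cabinet floor, and shut the door again so that it is fully closed. Keep the box level, and leave the amber vial on the cabinet floor and the bottles and flask on the bench standing as they are.

Things in the scene. Friction and masses are not known exactly. Their poses are not given: they have to be found in the camera images.
- cabinet: Dry-storage cabinet, fixed on the bench: 190 wide (y) x 174 deep (x) x 212 high, white roof and back, clear sides and door, open to its -x. Origin on the bench under the middle of the inside; x to its back, y to its left seen from the front, z up. Inside x -80 to 87, y -87 to 87, floor z = 4, roof underside z = 204. A flat timer lies on the rear of the roof.
- cabinet_shelf (a point): Middle of the front edge of the fixed half shelf inside the cabinet (x 7 to 87, underside z = 114 in the cabinet's frame); a second vial, fixed, stands on it. The space under it and in front of it is free but for the loose vial.
- cabinet_sill (a point): Middle of the cabinet's sill: the 4 mm floor plate runs on in front of the door to this point (x = -115, y = 0, z = 4 in the cabinet's frame), then slopes down to the bench at x = -131 over the full width, so that a box can be slid up it.
- cabinet_door (a joint): Door angle, rad: 0 shut, grows as it swings towards the robot, stop at 1.95. Hinged at the cabinet's right front edge: upright hinge line at x = -86, y = -93 in the cabinet's frame. Door 186 wide, 202 high (z 8 to 210), 12 thick; shut, it fills x -92 to -80. Slightly stiff: it stays where it is left. It starts shut or up to 0.10 ajar.
- cabinet_door_hinge (a point): Point on the door's hinge line, at the door's mid height (109 above the bench).
- door_handle (a point): Door handle: a level steel bar, 12 diameter, 85 long between two end posts, 44 in front of the door's outer face (38 clear gap behind it, open above and below), 194 above the bench. Origin at the middle of the bar, 127.5 from the hinge line along the door; axes turn with the door: y along the bar away from the hinge, x from bar to door, z up.
- cuvette_box: Loose blue box for cuvettes with its lid shut (the lid does not open), 66 (x; 73 over the front lip at -x) x 120 (y) x 49 high, 0.22 kg. Origin at the centre of its underside, z up. It starts lying flat on the bench to the left of the cabinet, in front of the sink, outside the door's sweep.
- amber_vial: Loose amber glass vial with a dark cap, 44 diameter x 76 high, standing on the cabinet's floor in the right rear part, under the shelf. Origin at the centre of its underside, z up.
- bottle_a: Loose clear sample bottle with a teal cap, 53 diameter x 178 high, on the left of the bench beside the sink. Origin at the centre of its underside.
- bottle_b: Loose clear sample bottle with a teal cap, 53 diameter x 182 high, on the left of the bench. Origin at the centre of its underside.
- flask: Loose conical glass flask, 73 diameter x 112 high, on the left of the bench. Origin at the centre of its underside.

How it is judged:
By the outcome, as a careful person would: the job done as asked, in the order asked, and still so for the second after the job is handed in, with the robot touching nothing.
It also fails if it takes over 72 s, if anything falls off the work surface, if the arm or the gripper's body presses on something with over 40 N, if the wrist force passes 120 N, or if a joint passes its speed limit or range.

## Working session

There is one attempt and no reset: what is moved stays moved. The work goes in short steps, Python scripts to look and compute and a tool call to move; the robot and the scene stay as the last step left them, time stands still between calls to the robot, and variables do not carry over. Pictures are saved under pics/ and viewed, about 8 in all and at most 12, crops included, and the job is handed in when it is done.

Besides the shell and the picture viewer there is one more tool, called as name([rows], argument=value, ...), one row to a line, values as JSON. send_rows: Moves the arm, as the interface text tells. Its arguments: {"type":"object","properties":{"commands":{"type":"array","items":{"type":"object","properties":{"delta_pos":{"type":"array","items":{"type":"number"}},"yaw":{"type":"number"}}}},"grip":{"type":"number"},"force":{"type":"number"}},"required":["commands"]}

```bash
mkdir -p pics; python3 - <<'E'
from station import manip
import cv2,numpy as np
s=manip.sense();print({k:np.round(v,3).tolist() for k,v in s.items()})
for n in("scene","top"):
    cv2.imwrite(f"pics/{n}0.png",cv2.resize(manip.snapshot(n),(800,600)))
    c=manip.get_calibration(n);print(n,c)
print(manip.get_calibration("wrist"))
E
```

```text
{'t': 0.0, 'q': [-1.503, 0.528, 1.434, -0.0, 1.181, -0.179], 'qd': [0.0, 0.001, 0.001, -0.001, 0.001, -0.002], 'tau': [-0.002, -44.236, -17.803, -0.0, 0.009, 0.0], 'tcp_pos': [0.152, -0.606, 0.249], 'tool_rot': [0.992, 0.123, 0.0, -0.001], 'force': [-0.291, 0.035, -0.827], 'ft_torque': [0.039, 0.012, 0.031], 'finger_gap': 0.999}
scene {'fx': 360.5781938065493, 'fy': 360.5781938065493, 'cx': 260.65601222725587, 'cy': 187.37933981661712, 'world_to_cam': array([[-0.3512092 , -0.93611383,  0.01852018,  0.21834198],
       [-0.53595748,  0.18478173, -0.82377503,  0.42511894],
       [ 0.767725  , -0.2992434 , -0.56661425,  1.00726844],
       [ 0.        ,  0.        ,  0.        ,  1.        ]])}
top {'fx': 386.07850551715967, 'fy': 386.07850551715967, 'cx': 249.46705144421009, 'cy': 183.10205279211328, 'world_to_cam': array([[ 0.15822223, -0.9873576 ,  0.00952378, -0.04933276],
       [-0.94122599, -0.15373084, -0.30076646,  0.59316577],
       [ 0.29842815,  0.03862391, -0.95365027,  1.4424051 ],
       [ 0.        ,  0.        ,  0.        ,  1.        ]])}
{'fx': 320.2736172385414, 'fy': 320.2736172385414, 'cx': 254.87097417566255, 'cy': 187.06339768811512, 'mount': array([[ 2.88957161e-04, -9.47926372e-01, -3.18489419e-01,
         8.19836952e-02],
       [ 9.99999929e-01,  1.96468818e-04,  3.22519869e-04,
        -5.23819626e-05],
       [-2.43151850e-04, -3.18489489e-01,  9.47926361e-01,
        -1.23824958e-01],
       [ 0.00000000e+00,  0.00000000e+00,  0.00000000e+00,
         1.00000000e+00]])}
```

View pics/scene0.png

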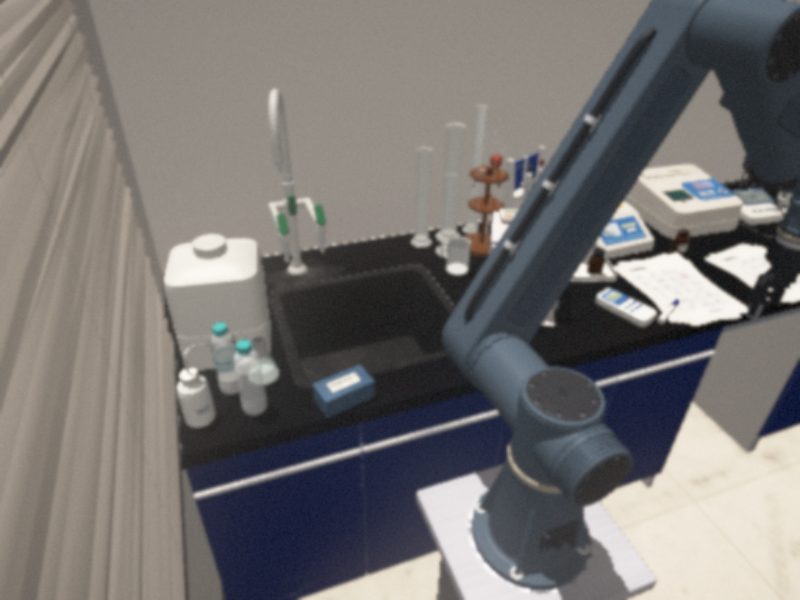

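View pics/top0.png

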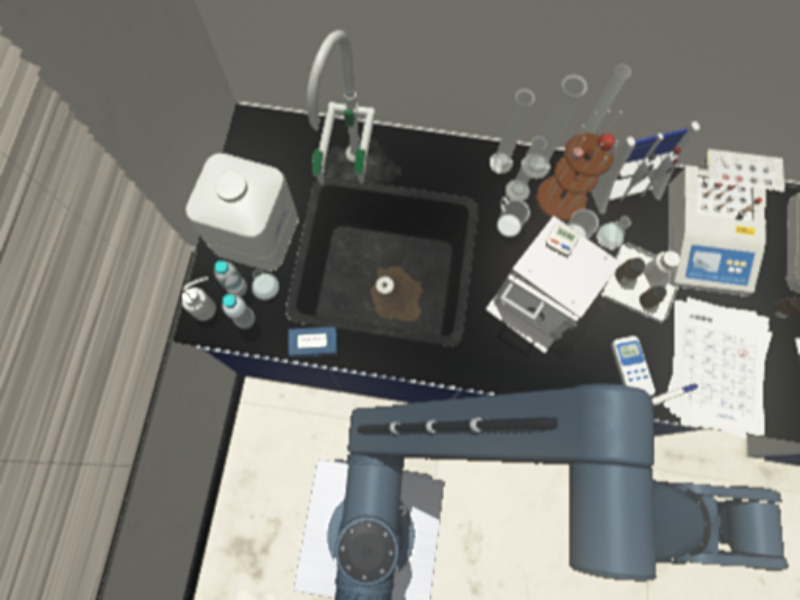

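The top picture shows the cabinet's white roof with corners near (490,307), (560,218), (620,262) and (548,348). The box is near (312,341), with the bottles and flask at (215–265, 265–315). I'll enlarge the cabinet and box regions.

```bash
python3 - <<'E'
from station import manip
import cv2,numpy as np
im=manip.snapshot("top");cv2.imwrite("pics/topraw.png",im)
a=cv2.resize(im[130:230,305:405],(600,600),interpolation=cv2.INTER_CUBIC)
b=cv2.resize(im[195:235,175:225],(200,160),interpolation=cv2.INTER_CUBIC)
o=np.zeros((600,800,3),np.uint8);o[:,:600]=a;o[:160,600:]=b
cv2.imwrite("pics/crop1.png",o)
E
```

```text
(no output)
```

View pics/crop1.png

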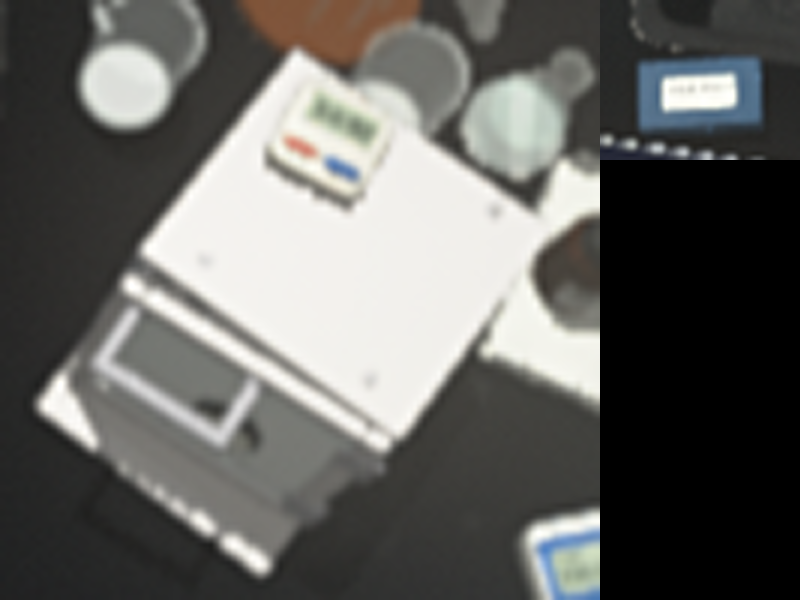

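Crop (6×, offset 305,130): the roof corners are at (297,45), (145,248), (402,437) and (543,217). The door's top edge runs (125,280)–(388,447), the bar (100,368)–(222,440), and the sill front (40,405)–(265,575). Box outline (4×): (640,62), (761,57), (762,127), (642,131).

```bash
cat > h.py <<'E'
from station import manip
import numpy as np,cv2
from scipy.optimize import least_squares
def proj(name,P):
    c=manip.get_calibration(name);T=c["world_to_cam"];p=np.atleast_2d(P)@T[:3,:3].T+T[:3,3]
    return np.c_[c["fx"]*p[:,0]/p[:,2]+c["cx"],c["fy"]*p[:,1]/p[:,2]+c["cy"]]
def unproj(name,uv,z):
    c=manip.get_calibration(name);T=c["world_to_cam"];R=T[:3,:3];o=-R.T@T[:3,3]
    uv=np.atleast_2d(uv);d=np.c_[(uv[:,0]-c["cx"])/c["fx"],(uv[:,1]-c["cy"])/c["fy"],np.ones(len(uv))]@R
    return o+d*((z-o[2])/d[:,2])[:,None]
def cab(p,L):
    L=np.atleast_2d(L).astype(float);c,s=np.cos(p[2]),np.sin(p[2])
    return np.c_[p[0]+c*L[:,0]-s*L[:,1],p[1]+s*L[:,0]+c*L[:,1],L[:,2]]
def door(p,a,L): # L: x in door normal (cab frame when shut), relative cab; swings to -x: rotate about hinge by +a
    L=np.atleast_2d(L).astype(float);h=np.array([-.086,-.093]);c,s=np.cos(a),np.sin(a);d=L[:,:2]-h
    return cab(p,np.c_[h[0]+c*d[:,0]-s*d[:,1],h[1]+s*d[:,0]+c*d[:,1],L[:,2]])
E
python3 - <<'E'
from h import *
f=lambda a:np.array(a)/6+[305,130]-.4
roof=f([(297,45),(145,248),(402,437),(543,217)]);sill=f([(40,405),(265,575)])
LR=np.array([(.094,.095,.212),(-.08,.095,.212),(-.08,-.095,.212),(.094,-.095,.212)]);LS=np.array([(-.131,.095,0),(-.131,-.095,0)])
r=least_squares(lambda p:(proj("top",cab(p,np.r_[LR,LS]))-np.r_[roof,sill]).ravel(),[.5,-.3,-.5])
p=r.x;print("cab",p,r.fun.round(1))
dt=f([(100,368),(222,440),(125,280)])
LD=np.array([(-.136,.077,.194),(-.136,-.008,.194),(-.09,.093,.21)])
r2=least_squares(lambda a:(proj("top",door(p,-a[0],LD))-dt).ravel(),[.05]);print("door",r2.x,r2.fun.round(1))
print("bar mid",door(p,-r2.x[0],[-.136,.0345,.194]),"hinge",cab(p,[-.086,-.093,0]))
g=lambda a:np.array(a)/4+[175-150,195]-.4
print("box far",unproj("top",g([(640,62),(761,57)]),.049),"near z0",unproj("top",g([(762,127),(642,131)]),0))
for n,uv in(("a",(222,268)),("b",(231,301)),):print(n,unproj("top",np.array(uv)*.64,.18))
print("flask",unproj("top",np.array((265,285))*.64,.1))
E
```

```text
cab [ 0.67190025 -0.35921352 -0.49941534] [-0.4  0.1 -0.8  0.5 -0.  -0.4  1.6  0.4 -0.5  0.1  0.  -0.7]
door [-0.07335459] [ 0.2 -0.6  0.  -0.2 -0.6  0.5]
bar mid [[ 0.55902925 -0.26290233  0.194     ]] hinge [[ 0.55186521 -0.39966829  0.        ]]
box far [[0.45334526 0.28555207 0.049     ]
 [0.4777632  0.16734674 0.049     ]] near z0 [[0.41707876 0.15868645 0.        ]
 [0.39350816 0.27829589 0.        ]]
a [[0.54576455 0.44796834 0.18      ]]
b [[0.46874792 0.40715497 0.18      ]]
flask [[0.54287494 0.35705447 0.1       ]]
```

send_rows([
  {"delta_pos":[4.2,3.5,0.5],"yaw":0.1},
  {"delta_pos":[4.2,3.5,0.5],"yaw":0.1},
  {"delta_pos":[4.2,3.5,0.5],"yaw":0.1},
  {"delta_pos":[4.2,3.5,0.5],"yaw":0.1},
  {"delta_pos":[4.2,3.5,0.5],"yaw":0.1},
  {"delta_pos":[4.2,3.5,0.5],"yaw":0.1},
  {"delta_pos":[4.2,3.5,0.5],"yaw":0.1},
  {"delta_pos":[4.2,3.5,0],"yaw":0.1},
  {"delta_pos":[2,2,0],"yaw":0.1},
  {"delta_pos":[0,0,0],"yaw":0},
], grip=0.2)

```text
t: 1.4
tcp_pos: [0.5161, -0.2949, 0.2821]
tool_rot: [0.833, 0.553, -0.0, -0.002]
force: [0.6, -0.1, -0.0]
finger_gap: 0.399
```

```bash
cat >> h.py <<'E'
from scipy.spatial.transform import Rotation as Ro
CAB=np.array([0.6719,-0.3592,-0.4994])
def wcam():
    s=manip.sense();c=manip.get_calibration("wrist");R=Ro.from_quat(s["tool_rot"]).as_matrix()
    W=np.eye(4);W[:3,:3]=R;W[:3,3]=s["tcp_pos"];return W@c["mount"],c,s
def wproj(P,k=None):
    M,c,s=k or wcam();p=(np.atleast_2d(P)-M[:3,3])@M[:3,:3]
    return np.c_[c["fx"]*p[:,0]/p[:,2]+c["cx"],c["fy"]*p[:,1]/p[:,2]+c["cy"]]
def wun(uv,z,k):
    M,c,s=k;uv=np.atleast_2d(uv);d=np.c_[(uv[:,0]-c["cx"])/c["fx"],(uv[:,1]-c["cy"])/c["fy"],np.ones(len(uv))]@M[:3,:3].T
    return M[:3,3]+d*((z-M[2,3])/d[:,2])[:,None]
def phi(s=None):
    x=Ro.from_quat((s or manip.sense())["tool_rot"]).as_matrix()[:,0];return np.arctan2(x[1],x[0])
E
python3 - <<'E'
from h import *
k=wcam();im=manip.snapshot("wrist");o=cv2.resize(im,(800,600))
L=np.array([(-.136,.077,.194),(-.136,-.008,.194),(-.092,.093,.21),(-.092,-.093,.21)])
uv=wproj(door(CAB,.073,L),k);print(uv.round(1),phi(k[2]))
for u in uv:cv2.drawMarker(o,tuple(int(v) for v in u*1.5625),(0,0,255),cv2.MARKER_CROSS,16,2)
cv2.imwrite("pics/w1.png",o)
E
```

```text
[[301.   68.3]
 [292.1 196.8]
 [385.6  39.2]
 [346.1 313.2]] 1.1722616777111414
```

View pics/w1.png

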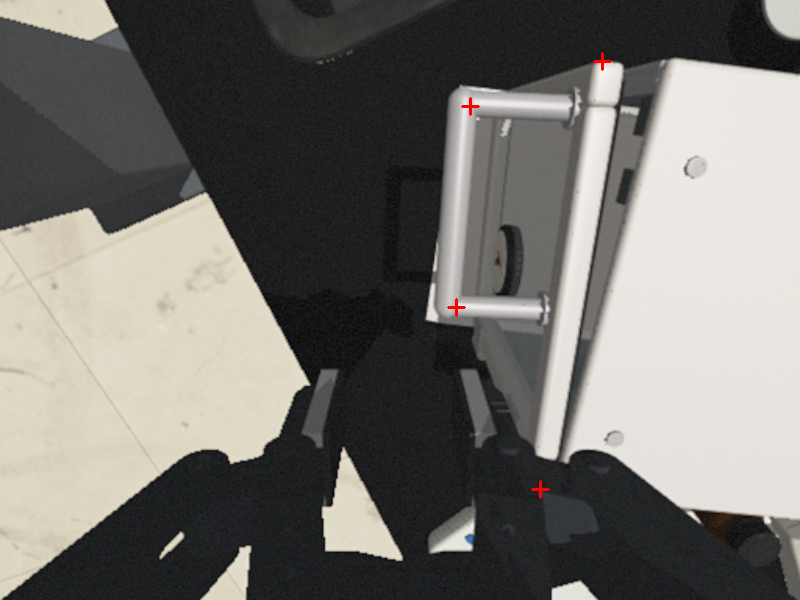

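The wrist view shows the bar from (461,98) to (451,311) in the 800-wide picture, 3–4 mm off my prediction. The camera also sees something at (510,260) behind the door. I'll use these pixels for the bar.

```bash
python3 - <<'E'
from h import *
k=wcam();b=wun(np.array([(462,100),(451,309)])*.64,.194,k);d=b[0]-b[1]
print(b,"len",np.linalg.norm(d),"barang",np.arctan2(d[1],d[0]),"mid",b.mean(0),"delta cm",(b.mean(0)-k[2]["tcp_pos"])*100,"cabfit a",np.arctan2(d[1],d[0])-1.0714)
E
```

```text
[[ 0.57385826 -0.22143895  0.194     ]
 [ 0.53821809 -0.30213979  0.194     ]] len 0.08822044879845864 barang 1.1549220152877635 mid [ 0.55603817 -0.26178937  0.194     ] delta cm [ 4.06536119  3.3865268  -8.81058464] cabfit a 0.0835220152877636
```

send_rows([
  {"delta_pos":[2.05,1.7,0],"yaw":-0.015},
  {"delta_pos":[2.05,1.7,0],"yaw":0},
  {"delta_pos":[0,0,0],"yaw":0},
])

```text
t: 1.82
tcp_pos: [0.5542, -0.2645, 0.2814]
tool_rot: [0.84, 0.543, -0.002, -0.002]
force: [-0.4, -0.3, 0.1]
finger_gap: 0.399
```

send_rows([
  {"delta_pos":[0.2,0.25,-2.5],"yaw":0.01},
  {"delta_pos":[0,0,-3],"yaw":0},
  {"delta_pos":[0,0,-2.7],"yaw":0},
  {"delta_pos":[0,0,0],"yaw":0},
])

```text
t: 2.33
tcp_pos: [0.5511, -0.2684, 0.1979]
tool_rot: [0.84, 0.543, -0.004, -0.002]
force: [0.6, -0.1, 0.3]
finger_gap: 0.395
```

send_rows([
  {"delta_pos":[0,0,0],"yaw":0},
  {"delta_pos":[0,0,0],"yaw":0},
  {"delta_pos":[0,0,0],"yaw":0},
  {"delta_pos":[0,0,0],"yaw":0},
], grip=1, force=40)

```text
t: 2.82
tcp_pos: [0.5503, -0.27, 0.199]
tool_rot: [0.84, 0.542, -0.004, -0.001]
force: [0.0, -1.0, -5.7]
finger_gap: 0.122
```

send_rows([
  {"delta_pos":[-1.3,-0.08,0],"yaw":0.1},
  {"delta_pos":[-1.28,-0.2,0],"yaw":0.1},
  {"delta_pos":[-1.26,-0.34,0],"yaw":0.1},
  {"delta_pos":[-1.22,-0.46,0],"yaw":0.1},
])

```text
t: 3.32
tcp_pos: [0.4994, -0.2792, 0.199]
tool_rot: [0.711, 0.703, -0.003, -0.001]
force: [0.4, -1.2, -7.3]
finger_gap: 0.123
```

send_rows([
  {"delta_pos":[-1.51,-0.78,0],"yaw":0.13},
  {"delta_pos":[-1.4,-0.97,0],"yaw":0.13},
  {"delta_pos":[-1.26,-1.14,0],"yaw":0.13},
  {"delta_pos":[-1.1,-1.29,0],"yaw":0.13},
  {"delta_pos":[-0.93,-1.43,0],"yaw":0.13},
  {"delta_pos":[-0.73,-1.53,0],"yaw":0.13},
  {"delta_pos":[-0.53,-1.62,0],"yaw":0.13},
  {"delta_pos":[-0.32,-1.67,0],"yaw":0.13},
])

```text
t: 4.32
tcp_pos: [0.4208, -0.3829, 0.199]
tool_rot: [0.25, 0.968, -0.001, 0.002]
force: [4.1, 0.4, -7.6]
finger_gap: 0.125
```

send_rows([
  {"delta_pos":[-0.1,-1.69,0],"yaw":0.13},
  {"delta_pos":[0.12,-1.69,0],"yaw":0.13},
  {"delta_pos":[0,0,0],"yaw":0},
])

```text
t: 4.7
tcp_pos: [0.4218, -0.4175, 0.199]
tool_rot: [0.119, 0.993, -0.0, 0.003]
force: [0.1, -0.0, -4.2]
finger_gap: 0.123
```

send_rows([
  {"delta_pos":[0,0,0],"yaw":0},
  {"delta_pos":[0,0,0],"yaw":0},
  {"delta_pos":[0,0,0],"yaw":0},
], grip=0.2)

```text
t: 5.08
tcp_pos: [0.4224, -0.417, 0.2015]
tool_rot: [0.12, 0.993, -0.002, 0.004]
force: [0.2, 0.4, 0.1]
finger_gap: 0.399
```

send_rows([
  {"delta_pos":[0,0,3],"yaw":0},
  {"delta_pos":[0,0,4],"yaw":0},
  {"delta_pos":[0,0,3],"yaw":0},
  {"delta_pos":[0,0,0],"yaw":0},
])

```text
t: 5.58
tcp_pos: [0.4223, -0.4157, 0.3055]
tool_rot: [0.121, 0.993, -0.002, 0.004]
force: [-0.8, -0.2, -0.5]
finger_gap: 0.398
```

send_rows([
  {"delta_pos":[0,5.6,0],"yaw":-0.12},
  {"delta_pos":[0,5.6,0],"yaw":-0.12},
  {"delta_pos":[0,5.6,0],"yaw":-0.12},
  {"delta_pos":[0,5.6,0],"yaw":-0.12},
  {"delta_pos":[0,5.6,0],"yaw":-0.12},
  {"delta_pos":[0,5.6,0],"yaw":-0.12},
  {"delta_pos":[0,5.6,0],"yaw":-0.12},
  {"delta_pos":[0,5.6,0],"yaw":-0.12},
  {"delta_pos":[0,5.6,0],"yaw":-0.12},
  {"delta_pos":[0,5.6,0],"yaw":-0.04},
], grip=-1)

```text
t: 6.82
tcp_pos: [0.4141, 0.1596, 0.2963]
tool_rot: [0.649, 0.761, -0.004, -0.003]
force: [1.5, 0.0, 0.2]
finger_gap: 1.001
```

send_rows([
  {"delta_pos":[0,4,-2.5],"yaw":0},
  {"delta_pos":[0,2,-2.5],"yaw":0},
  {"delta_pos":[0,0,0],"yaw":0},
  {"delta_pos":[0,0,0],"yaw":0},
])

```text
t: 7.32
tcp_pos: [0.4108, 0.2243, 0.2427]
tool_rot: [0.646, 0.763, -0.006, -0.004]
force: [-0.6, 0.1, -0.1]
finger_gap: 1.002
```

```bash
python3 - <<'E'
from h import *
k=wcam();im=manip.snapshot("wrist");o=cv2.resize(im,(800,600))
print(k[2]["tcp_pos"],phi(k[2]))
B=np.array([.433,.220,.205]);
L=np.array([(sx*.033,sy*.06,.049) for sx in(1,-1) for sy in(1,-1)])
for u in wproj(cab(B,L),k):cv2.drawMarker(o,tuple(int(v) for v in u*1.5625),(0,0,255),cv2.MARKER_CROSS,16,2)
cv2.imwrite("pics/w2.png",o)
t=manip.snapshot("top")[110:240,280:420];cv2.imwrite("pics/t2.png",cv2.resize(t,None,fx=4,fy=4,interpolation=cv2.INTER_CUBIC))
E
```

```text
[0.41082295 0.22433417 0.24274269] 1.736869672927235
```

View pics/w2.png

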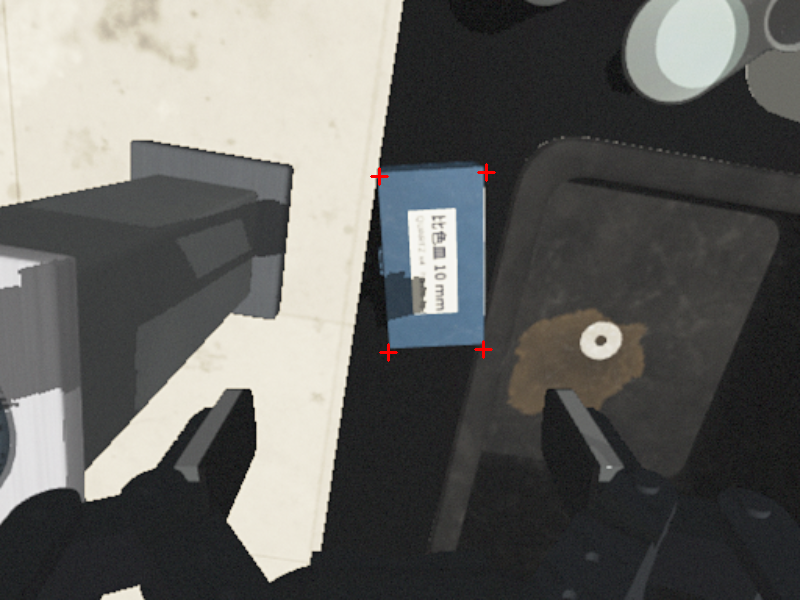

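View pics/t2.png

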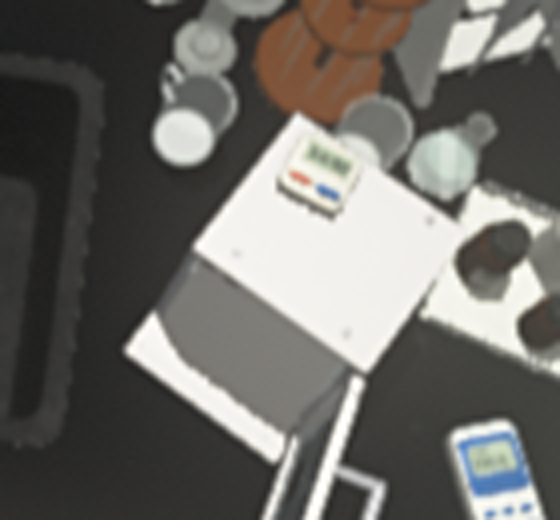

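The wrist view puts the box's top corners at (380,171), (485,166), (484,344) and (388,349), within 2–4 mm of the estimate. The small lip is at mid-front, (380,265). The top view shows the door wide open past the opening and the sill clear.

```bash
python3 - <<'E'
from h import *
k=wcam();c=wun(np.array([(380,171),(485,166),(484,344),(388,349)])*.64,.049,k)
print(c.round(4));m=c.mean(0);y=(c[0]+c[1]-c[2]-c[3])/2;a=np.arctan2(y[1],y[0]);x=(c[1]+c[2]-c[0]-c[3])/2
print("mid",m,"len",np.hypot(*y[:2]),np.hypot(*x[:2]),"yang",a,"xang",np.arctan2(x[1],x[0]))
g=m+.04*np.array([np.cos(a),np.sin(a),0]);print("grasp",g,"delta",(g-k[2]["tcp_pos"])*100,"dyaw",a-phi(k[2]))
E
```

```text
[[0.3888 0.2752 0.049 ]
 [0.4522 0.2889 0.049 ]
 [0.4778 0.1715 0.049 ]
 [0.4128 0.1564 0.049 ]]
mid [0.43291497 0.22298237 0.049     ] len 0.12066349106083481 0.06580302214417502 yang 1.7778876272909292 xang 0.22033755626627932
grasp [0.4246904 0.2621277 0.049    ] delta [  1.35443329   3.81059889 -19.41669823] dyaw 0.04223034163460415
```

send_rows([
  {"delta_pos":[0.8,2,-3],"yaw":0.04},
  {"delta_pos":[0.7,1.9,-3],"yaw":0},
  {"delta_pos":[0,0,-3],"yaw":0},
  {"delta_pos":[0,0,0],"yaw":0},
  {"delta_pos":[0,0,0],"yaw":0},
])

```text
t: 8.05
tcp_pos: [0.4324, 0.2607, 0.1567]
tool_rot: [0.634, 0.773, 0.0, 0.001]
force: [0.6, 0.3, 0.1]
finger_gap: 0.998
```

send_rows([
  {"delta_pos":[-0.75,0.15,0],"yaw":0},
  {"delta_pos":[0,0,-3],"yaw":0},
  {"delta_pos":[0,0,-2.5],"yaw":0},
  {"delta_pos":[0,0,0],"yaw":0},
])

```text
t: 8.55
tcp_pos: [0.4267, 0.2626, 0.1064]
tool_rot: [0.635, 0.773, 0.005, 0.003]
force: [0.0, -0.4, -0.2]
finger_gap: 0.998
```

```bash
python3 - <<'E'
from h import *
s=manip.sense();print(s["tcp_pos"],phi(s),Ro.from_quat(s["tool_rot"]).as_matrix()[:,2])
E
```

```text
[0.42666584 0.26263237 0.10635526] 1.7668322270001628 [ 0.01159636  0.00318424 -0.99992769]
```

send_rows([
  {"delta_pos":[-0.2,0,-1.8],"yaw":0.01},
  {"delta_pos":[0,0,-1.6],"yaw":0},
  {"delta_pos":[0,0,0],"yaw":0},
])

```text
t: 8.93
tcp_pos: [0.4268, 0.2637, 0.0764]
tool_rot: [0.63, 0.776, 0.008, 0.006]
force: [-0.1, -0.2, 0.6]
finger_gap: 1.001
```

send_rows([
  {"delta_pos":[-0.25,-0.1,-1.6],"yaw":0},
  {"delta_pos":[0,0,-1.6],"yaw":0},
  {"delta_pos":[0,0,-1.5],"yaw":0},
  {"delta_pos":[0,0,0],"yaw":0},
])

```text
t: 9.43
tcp_pos: [0.4273, 0.2639, 0.0319]
tool_rot: [0.63, 0.776, 0.012, 0.008]
force: [0.7, 0.1, 0.1]
finger_gap: 1.0
```

```bash
python3 - <<'E'
from h import *
s=manip.sense();print(s["tcp_pos"],phi(s),Ro.from_quat(s["tool_rot"]).as_matrix()[:,2],s["force"])
E
```

```text
[0.42734996 0.26394786 0.03185703] 1.7774792038555385 [ 0.02745803  0.00886197 -0.99958367] [0.6937316  0.14378457 0.10211453]
```

send_rows([
  {"delta_pos":[0,0,0],"yaw":0},
  {"delta_pos":[0,0,0],"yaw":0},
  {"delta_pos":[0,0,0],"yaw":0},
  {"delta_pos":[0,0,0],"yaw":0},
], grip=1, force=60)

```text
t: 9.93
tcp_pos: [0.4275, 0.2641, 0.0326]
tool_rot: [0.63, 0.776, 0.012, 0.008]
force: [0.1, -0.0, -1.7]
finger_gap: 0.767
```

send_rows([
  {"delta_pos":[0,0,2],"yaw":0},
  {"delta_pos":[0,0,3],"yaw":0},
  {"delta_pos":[0,0,3],"yaw":0},
  {"delta_pos":[0,0,0],"yaw":0},
])

```text
t: 10.42
tcp_pos: [0.4269, 0.2638, 0.1136]
tool_rot: [0.631, 0.776, 0.012, 0.007]
force: [-0.7, -0.5, -1.5]
finger_gap: 0.764
```

```bash
python3 - <<'E'
from h import *
s=manip.sense();print(s["tcp_pos"],phi(s),Ro.from_quat(s["tool_rot"]).as_matrix()[:,2],s["force"],s["ft_torque"],s["q"])
cv2.imwrite("pics/w3.png",cv2.resize(manip.snapshot("wrist"),(640,480)))
p=lambda x,y:cab(CAB,[x,y,0])[0,:2]
print("target TCP",p(-.123,.035),p(-.25,.035))
E
```

```text
[0.42689495 0.26379645 0.11361469] 1.777067140817431 [ 0.02596829  0.00854635 -0.99962623] [-0.70957063 -0.49547385 -1.48017597] [ 0.10342326 -0.0007202  -0.03210117] [ 3.30668194e-01  5.78218955e-01  1.87571339e+00 -5.67195974e-04
  6.60320719e-01  1.24882001e-01]
target TCP [ 0.58068344 -0.26956998] [ 0.46919395 -0.20874982]
```

View pics/w3.png

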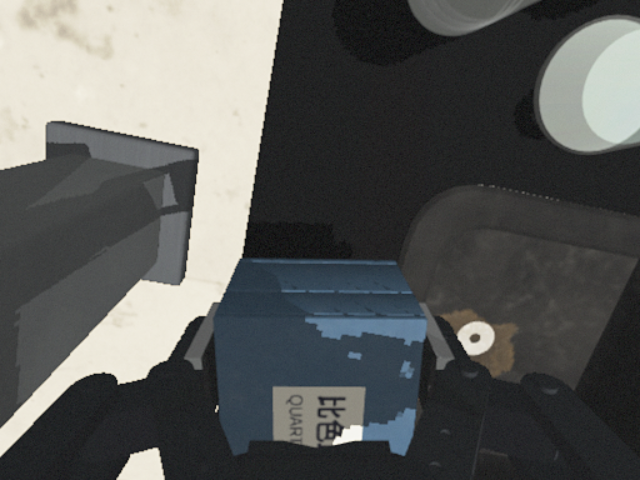

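send_rows([
  {"delta_pos":[0.4,-4.5,0],"yaw":0.088},
  {"delta_pos":[0.4,-4.7,0],"yaw":0.088},
  {"delta_pos":[0.4,-4.7,0],"yaw":0.088},
  {"delta_pos":[0.4,-4.7,0],"yaw":0.088},
  {"delta_pos":[0.4,-4.7,0],"yaw":0.088},
  {"delta_pos":[0.4,-4.7,0],"yaw":0.088},
  {"delta_pos":[0.4,-4.7,0],"yaw":0.088},
  {"delta_pos":[0.4,-4.7,0],"yaw":0.088},
  {"delta_pos":[0.4,-4.7,0],"yaw":0.088},
  {"delta_pos":[0.4,-4.7,0],"yaw":0.088},
])

```text
t: 11.72
tcp_pos: [0.4581, -0.214, 0.0988]
tool_rot: [0.222, 0.975, 0.01, -0.009]
force: [0.4, 0.1, -1.9]
finger_gap: 0.767
```

```bash
cat >> h.py <<'E'
def st():
    s=manip.sense();d=s["tcp_pos"][:2]-CAB[:2];c,q=np.cos(CAB[2]),np.sin(CAB[2])
    print("tcp",s["tcp_pos"].round(4) if hasattr(s["tcp_pos"],"round") else s["tcp_pos"],"cab",np.round([c*d[0]+q*d[1],-q*d[0]+c*d[1]],4),"phi",round(phi(s),3),"toolz",Ro.from_quat(s["tool_rot"]).as_matrix()[:2,2].round(4),"F",np.round(s["force"],1),"gap",round(s["finger_gap"],3),"t",s["t"])
E
python3 - <<'E'
from h import *
st()
E
```

```text
tcp [ 0.4581 -0.214   0.0988] cab [-0.2572  0.025 ] phi 2.693 toolz [-0.0134  0.0244] F [ 0.4  0.1 -1.9] gap 0.767 t 11.725
```

send_rows([
  {"delta_pos":[0.4,0.8,-1.5],"yaw":-0.05},
  {"delta_pos":[0,0,-1.7],"yaw":0},
  {"delta_pos":[0,0,-1.7],"yaw":0},
  {"delta_pos":[0,0,0],"yaw":0},
])

```text
t: 12.22
tcp_pos: [0.4602, -0.21, 0.0425]
tool_rot: [0.251, 0.968, 0.012, -0.012]
force: [-0.9, 0.9, -0.6]
finger_gap: 0.767
```

```bash
python3 - <<'E'
from h import *
st()
im=manip.snapshot("scene");a=cv2.resize(im[100:250,300:450],(450,450),interpolation=cv2.INTER_CUBIC)
w=cv2.resize(manip.snapshot("wrist"),(350,262));o=np.zeros((450,800,3),np.uint8);o[:,:450]=a;o[:262,450:]=w
cv2.imwrite("pics/m4.png",o)
E
```

```text
tcp [ 0.4602 -0.21    0.0425] cab [-0.2573  0.0296] phi 2.635 toolz [-0.017   0.0282] F [-0.9  0.9 -0.6] gap 0.767 t 12.225
```

View pics/m4.png

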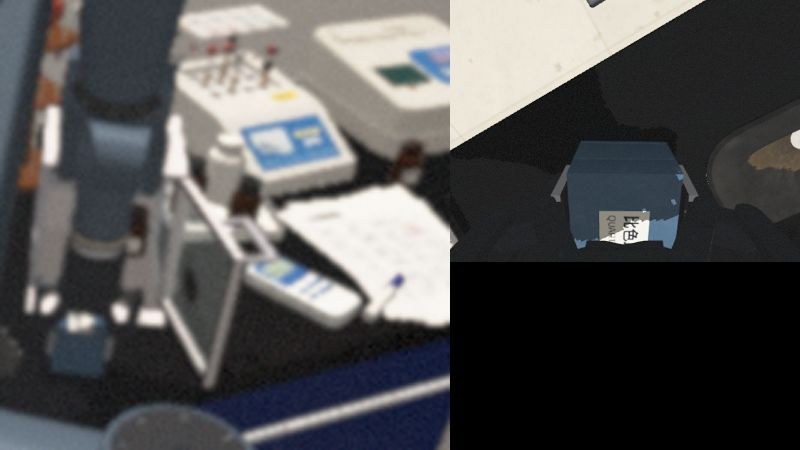

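send_rows([
  {"delta_pos":[1.85,-0.5,0.5],"yaw":0},
  {"delta_pos":[1.7,-0.9,0],"yaw":0},
  {"delta_pos":[1.7,-0.9,0],"yaw":0},
  {"delta_pos":[1.7,-0.9,0],"yaw":0},
  {"delta_pos":[0,0,0],"yaw":0},
])

```text
t: 12.95
tcp_pos: [0.5327, -0.2427, 0.0515]
tool_rot: [0.25, 0.968, 0.01, -0.009]
force: [1.4, -0.5, -3.0]
finger_gap: 0.764
```

```bash
python3 - <<'E'
from h import *
st()
E
```

```text
tcp [ 0.5327 -0.2427  0.0515] cab [-0.1779  0.0356] phi 2.636 toolz [-0.013   0.0249] F [ 1.4 -0.5 -3. ] gap 0.764 t 12.95
```

send_rows([
  {"delta_pos":[1.5,-0.82,-0.2],"yaw":0},
  {"delta_pos":[1.5,-0.82,-0.2],"yaw":0},
  {"delta_pos":[1.4,-0.78,-0.2],"yaw":0},
  {"delta_pos":[0,0,-0.2],"yaw":0},
  {"delta_pos":[0,0,0],"yaw":0},
])

```text
t: 13.58
tcp_pos: [0.5712, -0.2626, 0.0435]
tool_rot: [0.249, 0.968, 0.012, -0.015]
force: [0.1, 0.1, -2.0]
finger_gap: 0.767
```

```bash
python3 - <<'E'
from h import *
st()
E
```

```text
tcp [ 0.5712 -0.2626  0.0435] cab [-0.1347  0.0366] phi 2.638 toolz [-0.0221  0.031 ] F [ 0.1  0.1 -2. ] gap 0.767 t 13.575
```

send_rows([
  {"delta_pos":[0.3,-0.16,-0.3],"yaw":0},
  {"delta_pos":[0,0,-0.3],"yaw":0},
  {"delta_pos":[0,0,0],"yaw":0},
])

```text
t: 13.95
tcp_pos: [0.5733, -0.2636, 0.0385]
tool_rot: [0.249, 0.968, 0.012, -0.015]
force: [-1.2, -0.3, 2.3]
finger_gap: 0.766
```

```bash
python3 - <<'E'
from h import *
st()
E
```

```text
tcp [ 0.5733 -0.2636  0.0385] cab [-0.1323  0.0367] phi 2.638 toolz [-0.022   0.0309] F [-1.2 -0.3  2.3] gap 0.766 t 13.95
```

send_rows([
  {"delta_pos":[0,0,0],"yaw":0},
  {"delta_pos":[0,0,0],"yaw":0},
  {"delta_pos":[0,0,0],"yaw":0},
  {"delta_pos":[0,0,0],"yaw":0},
], grip=-1)

```text
t: 14.45
tcp_pos: [0.5734, -0.2637, 0.0384]
tool_rot: [0.249, 0.968, 0.012, -0.015]
force: [0.5, -0.0, 0.1]
finger_gap: 1.003
```

send_rows([
  {"delta_pos":[-0.2,0.1,2],"yaw":0},
  {"delta_pos":[-0.5,0.25,3],"yaw":0},
  {"delta_pos":[-1,0.5,3],"yaw":0},
  {"delta_pos":[-2.5,1.35,2],"yaw":-0.15},
  {"delta_pos":[-3,1.6,0],"yaw":-0.18},
  {"delta_pos":[-3,1.6,0],"yaw":-0.18},
  {"delta_pos":[-1,0.5,0],"yaw":-0.18},
  {"delta_pos":[0,0,0],"yaw":-0.18},
  {"delta_pos":[0,0,0],"yaw":-0.18},
  {"delta_pos":[0,0,0],"yaw":-0.18},
])

```text
t: 15.7
tcp_pos: [0.4591, -0.2036, 0.1542]
tool_rot: [0.775, 0.632, 0.015, 0.002]
force: [0.2, -0.4, -0.6]
finger_gap: 1.004
```

```bash
python3 - <<'E'
from h import *
st();k=wcam();im=manip.snapshot("wrist")
a=cv2.resize(manip.snapshot("scene")[100:250,280:450],(400,353),interpolation=cv2.INTER_CUBIC)
t=cv2.resize(manip.snapshot("top")[130:230,290:400],(400,364),interpolation=cv2.INTER_CUBIC)
o=np.zeros((600,800,3),np.uint8);o[:353,:400]=a;o[:300,400:]=cv2.resize(im,(400,300));o[300:,400:]=t[:300]
cv2.imwrite("pics/m5.png",o)
E
```

```text
tcp [ 0.4591 -0.2036  0.1542] cab [-0.2614  0.0347] phi 1.368 toolz [0.0265 0.0161] F [ 0.2 -0.4 -0.6] gap 1.004 t 15.7
```

View pics/m5.png

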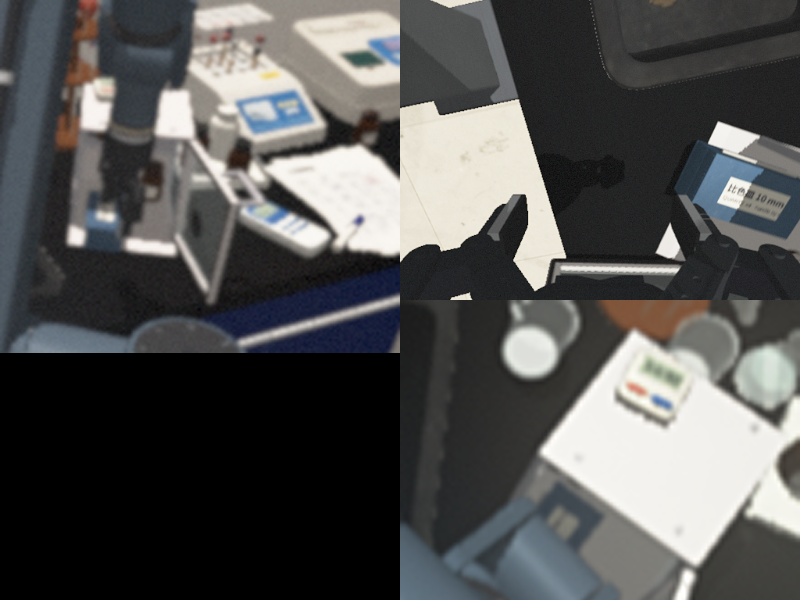

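send_rows([
  {"delta_pos":[0,0,-1],"yaw":-0.15},
  {"delta_pos":[0,0,-3],"yaw":-0.15},
  {"delta_pos":[0,0,-3],"yaw":0},
  {"delta_pos":[0,0,-2.5],"yaw":0},
  {"delta_pos":[0,0,-1.5],"yaw":0},
  {"delta_pos":[0,0,0],"yaw":0},
])

```text
t: 16.6
tcp_pos: [0.4619, -0.2056, 0.0447]
tool_rot: [0.856, 0.516, 0.016, 0.009]
force: [0.6, -0.9, -0.5]
finger_gap: 1.001
```

```bash
python3 - <<'E'
from h import *
st()
E
```

```text
tcp [ 0.4619 -0.2056  0.0447] cab [-0.2579  0.0343] phi 1.085 toolz [0.037  0.0019] F [ 0.6 -0.9 -0.5] gap 1.001 t 16.6
```

send_rows([
  {"delta_pos":[0.9,-0.4,-1],"yaw":-0.015},
  {"delta_pos":[1.3,-0.7,0],"yaw":0},
  {"delta_pos":[1.3,-0.7,0],"yaw":0},
  {"delta_pos":[1.3,-0.7,0],"yaw":0},
  {"delta_pos":[1.3,-0.7,0],"yaw":0},
  {"delta_pos":[1.3,-0.7,0],"yaw":0},
])

```text
t: 17.35
tcp_pos: [0.5418, -0.2476, 0.0371]
tool_rot: [0.86, 0.51, 0.017, 0.012]
force: [-0.1, 0.8, -1.5]
finger_gap: 1.004
```

```bash
python3 - <<'E'
from h import *
st()
E
```

```text
tcp [ 0.5418 -0.2476  0.0371] cab [-0.1677  0.0357] phi 1.07 toolz [ 0.042  -0.0025] F [-0.1  0.8 -1.5] gap 1.004 t 17.35
```

send_rows([
  {"delta_pos":[1,-0.55,0],"yaw":0},
  {"delta_pos":[1,-0.55,0],"yaw":0},
  {"delta_pos":[0.8,-0.44,0],"yaw":0},
  {"delta_pos":[0,0,0],"yaw":0},
])

```text
t: 17.85
tcp_pos: [0.5731, -0.2648, 0.038]
tool_rot: [0.86, 0.51, 0.018, 0.013]
force: [-0.3, 1.2, -0.7]
finger_gap: 1.0
```

```bash
python3 - <<'E'
from h import *
st();k=wcam();im=manip.snapshot("wrist")
o=cv2.resize(im,(800,600))
for u in wproj(cab(CAB,[(-.08,y,.004) for y in(-.05,0,.05,.09)]),k):cv2.drawMarker(o,tuple(int(v) for v in u*1.5625),(0,0,255),cv2.MARKER_CROSS,16,2)
cv2.imwrite("pics/m6.png",o)
E
```

```text
tcp [ 0.5731 -0.2648  0.038 ] cab [-0.1319  0.0356] phi 1.071 toolz [ 0.0444 -0.0042] F [-0.3  1.2 -0.7] gap 1.0 t 17.85
```

View pics/m6.png

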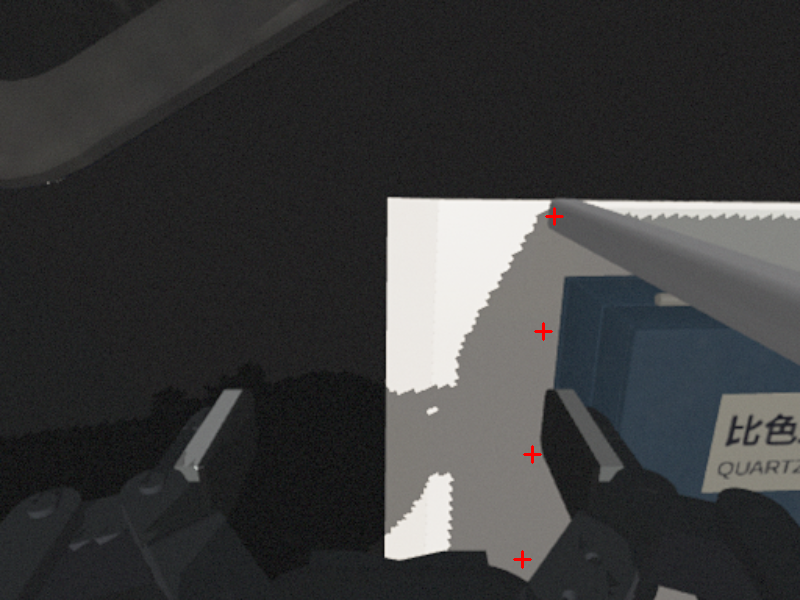

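The wrist view shows the box's end face, (565,277)–(555,388), about 17 px (5–6 mm) inside the door plane line and parallel to it. A slight extra push, then I'll retreat.

send_rows([
  {"delta_pos":[0.3,-0.16,0],"yaw":0},
  {"delta_pos":[0,0,0],"yaw":0},
  {"delta_pos":[-1.5,0.8,0],"yaw":0},
  {"delta_pos":[-3,1.6,0],"yaw":0},
  {"delta_pos":[-4,2.2,0],"yaw":0},
  {"delta_pos":[-3,1.6,2],"yaw":0},
  {"delta_pos":[0,0,5],"yaw":0.1},
  {"delta_pos":[0,0,6],"yaw":0.18},
  {"delta_pos":[0,0,6],"yaw":0.18},
  {"delta_pos":[0,0,6],"yaw":0.18},
], grip=0.2)

```text
t: 19.15
tcp_pos: [0.4518, -0.1986, 0.2908]
tool_rot: [0.649, 0.761, 0.018, 0.001]
force: [1.8, -0.4, -0.2]
finger_gap: 0.397
```

```bash
python3 - <<'E'
from h import *
st()
for a in(1.80,1.83,1.86):print(a,door(CAB,a,[-.136,.0345,.194]))
E
```

```text
tcp [ 0.4518 -0.1986  0.2908] cab [-0.2701  0.0356] phi 1.73 toolz [0.0244 0.0266] F [ 1.8 -0.4 -0.2] gap 0.397 t 19.15
1.8 [[ 0.41564543 -0.41381015  0.194     ]]
1.83 [[ 0.41613127 -0.41788978  0.194     ]]
1.86 [[ 0.41673926 -0.42195299  0.194     ]]
```

send_rows([
  {"delta_pos":[-0.4,-3.1,0.2],"yaw":0.167},
  {"delta_pos":[-0.4,-3.1,0.2],"yaw":0.167},
  {"delta_pos":[-0.4,-3.1,0],"yaw":0.167},
  {"delta_pos":[-0.4,-3.1,0],"yaw":0.167},
  {"delta_pos":[-0.4,-3.1,0],"yaw":0.167},
  {"delta_pos":[-0.4,-3.1,0],"yaw":0.167},
  {"delta_pos":[-0.4,-3.1,0],"yaw":0.167},
  {"delta_pos":[0,0,0],"yaw":0},
])

```text
t: 20.15
tcp_pos: [0.4227, -0.4213, 0.3024]
tool_rot: [0.1, 0.995, 0.018, -0.003]
force: [0.0, -0.6, -0.3]
finger_gap: 0.397
```

```bash
python3 - <<'E'
from h import *
st();k=wcam();im=manip.snapshot("wrist")
o=cv2.resize(im,(800,600))
for u in wproj(door(CAB,1.83,[(-.136,.077,.194),(-.136,-.008,.194)]),k):cv2.drawMarker(o,tuple(int(v) for v in u*1.5625),(0,0,255),cv2.MARKER_CROSS,16,2)
cv2.imwrite("pics/m7.png",o)
E
```

```text
tcp [ 0.4227 -0.4213  0.3024] cab [-0.189  -0.1738] phi 2.94 toolz [-0.002   0.0371] F [ 0.  -0.6 -0.3] gap 0.397 t 20.15
```

View pics/m7.png

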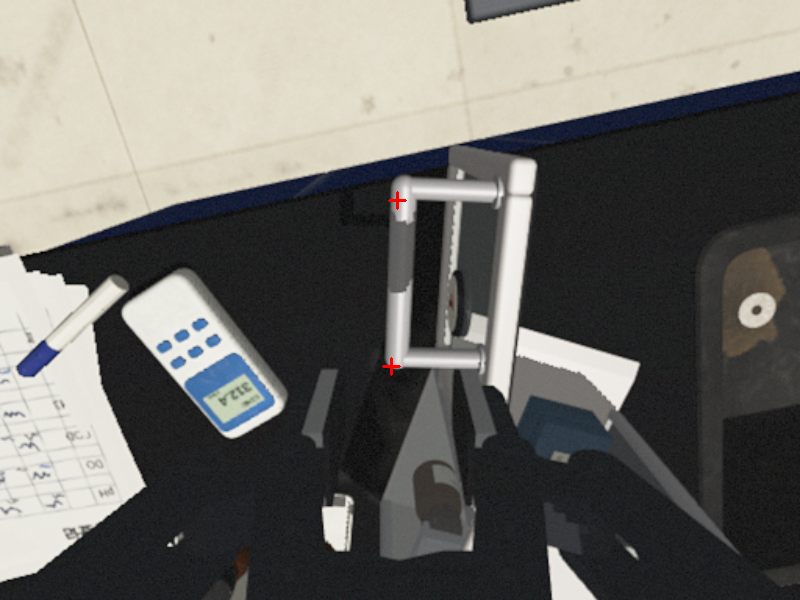

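The wrist view shows the bar from (402,188) to (397,357), 5 px right of my prediction, with the box inside and the door still open. I'll shift about 4 mm towards the door, descend and grip.

send_rows([
  {"delta_pos":[-0.6,0.55,-2],"yaw":-0.03},
  {"delta_pos":[0,0,-2],"yaw":0},
  {"delta_pos":[0,0,-1],"yaw":0},
  {"delta_pos":[0,0,0],"yaw":0},
])

```text
t: 20.7
tcp_pos: [0.4167, -0.409, 0.2518]
tool_rot: [0.117, 0.993, 0.021, -0.003]
force: [-0.3, -0.6, -0.4]
finger_gap: 0.401
```

send_rows([
  {"delta_pos":[-0.2,-0.65,-1],"yaw":0},
  {"delta_pos":[0,0,0],"yaw":0},
])

```text
t: 20.95
tcp_pos: [0.4152, -0.4159, 0.2423]
tool_rot: [0.117, 0.993, 0.02, -0.002]
force: [-0.9, 0.4, -0.7]
finger_gap: 0.402
```

send_rows([
  {"delta_pos":[0,0,-2.2],"yaw":0},
  {"delta_pos":[0,0,-2.2],"yaw":0},
  {"delta_pos":[0,0,0],"yaw":0},
])

```text
t: 21.32
tcp_pos: [0.4159, -0.4176, 0.1991]
tool_rot: [0.117, 0.993, 0.018, -0.001]
force: [-0.9, -0.1, 0.7]
finger_gap: 0.399
```

send_rows([
  {"delta_pos":[0,0,0],"yaw":0},
  {"delta_pos":[0,0,0],"yaw":0},
  {"delta_pos":[0,0,0],"yaw":0},
  {"delta_pos":[0,0,0],"yaw":0},
], grip=1, force=40)

```text
t: 21.82
tcp_pos: [0.4165, -0.418, 0.2003]
tool_rot: [0.117, 0.993, 0.018, -0.0]
force: [0.7, -0.2, -4.6]
finger_gap: 0.12
```

send_rows([
  {"delta_pos":[-0.12,1.77,0],"yaw":-0.13},
  {"delta_pos":[0.11,1.77,0],"yaw":-0.13},
  {"delta_pos":[0.34,1.75,0],"yaw":-0.13},
  {"delta_pos":[0.56,1.69,0],"yaw":-0.13},
  {"delta_pos":[0.78,1.6,0],"yaw":-0.13},
  {"delta_pos":[0.98,1.49,0],"yaw":-0.13},
  {"delta_pos":[1.16,1.35,0],"yaw":-0.13},
  {"delta_pos":[1.33,1.19,0],"yaw":-0.13},
  {"delta_pos":[1.47,1.01,0],"yaw":-0.13},
])

```text
t: 22.95
tcp_pos: [0.4809, -0.2821, 0.2003]
tool_rot: [0.661, 0.751, 0.011, 0.009]
force: [-0.2, -2.3, -7.2]
finger_gap: 0.121
```

send_rows([
  {"delta_pos":[1.58,0.82,0],"yaw":-0.13},
  {"delta_pos":[1.67,0.61,0],"yaw":-0.13},
  {"delta_pos":[1.74,0.39,0],"yaw":-0.13},
  {"delta_pos":[1.4,0.12,0],"yaw":-0.1},
])

```text
t: 23.45
tcp_pos: [0.5452, -0.2645, 0.2003]
tool_rot: [0.827, 0.561, 0.005, 0.012]
force: [-2.2, -2.2, -3.7]
finger_gap: 0.118
```

send_rows([
  {"delta_pos":[0.7,0,0],"yaw":-0.05},
  {"delta_pos":[0.7,-0.03,0],"yaw":-0.05},
  {"delta_pos":[0.6,-0.05,0],"yaw":-0.03},
])

```text
t: 23.82
tcp_pos: [0.5635, -0.2656, 0.2002]
tool_rot: [0.863, 0.504, 0.001, 0.01]
force: [-11.6, -0.7, 5.1]
finger_gap: 0.123
```

```bash
python3 - <<'E'
from h import *
st()
E
```

```text
tcp [ 0.5635 -0.2656  0.2002] cab [-0.14    0.0303] phi 1.057 toolz [ 0.0128 -0.0166] F [-11.6  -0.7   5.1] gap 0.123 t 23.825
```

send_rows([
  {"delta_pos":[0.3,-0.15,0],"yaw":0},
  {"delta_pos":[0.3,-0.15,0],"yaw":0},
  {"delta_pos":[0,0,0],"yaw":0},
])

```text
t: 24.2
tcp_pos: [0.5633, -0.2656, 0.2003]
tool_rot: [0.864, 0.504, -0.003, 0.003]
force: [0.6, -0.7, -4.9]
finger_gap: 0.117
```

send_rows([
  {"delta_pos":[0,0,0],"yaw":0},
  {"delta_pos":[0,0,0],"yaw":0},
  {"delta_pos":[0,0,0],"yaw":0},
], grip=0.2)

```text
t: 24.58
tcp_pos: [0.5648, -0.2668, 0.2021]
tool_rot: [0.864, 0.504, -0.002, 0.006]
force: [0.4, -0.7, -0.1]
finger_gap: 0.399
```

send_rows([
  {"delta_pos":[0,0,2],"yaw":0},
  {"delta_pos":[0,0,3],"yaw":0},
  {"delta_pos":[0,0,4],"yaw":0},
  {"delta_pos":[-3.8,-3,2],"yaw":0},
  {"delta_pos":[0,0,0],"yaw":0},
])

```text
t: 25.2
tcp_pos: [0.5271, -0.2977, 0.3163]
tool_rot: [0.863, 0.505, -0.002, 0.007]
force: [0.7, 0.4, -0.4]
finger_gap: 0.402
```

```bash
python3 - <<'E'
from h import *
st();k=wcam();im=manip.snapshot("wrist")
o=np.zeros((600,800,3),np.uint8);o[:384,:512]=im
t=cv2.resize(manip.snapshot("top")[140:220,300:380],(288,288),interpolation=cv2.INTER_CUBIC);o[:288,512:]=t
t=manip.snapshot("top")[150:230,110:240];o[384:584,:325]=cv2.resize(t,(325,200))
t=manip.snapshot("scene")[100:250,280:450];o[300:550,515:798]=cv2.resize(t,(283,250))
for u in wproj(door(CAB,0,[(-.136,.077,.194),(-.136,-.008,.194),(-.092,.093,.21)]),k):cv2.drawMarker(o,tuple(int(v) for v in u),(0,0,255),cv2.MARKER_CROSS,8,1)
cv2.imwrite("pics/m8.png",o)
E
```

```text
tcp [ 0.5271 -0.2977  0.3163] cab [-0.1566 -0.0154] phi 1.058 toolz [ 0.0038 -0.0147] F [ 0.7  0.4 -0.4] gap 0.402 t 25.2
```

View pics/m8.png

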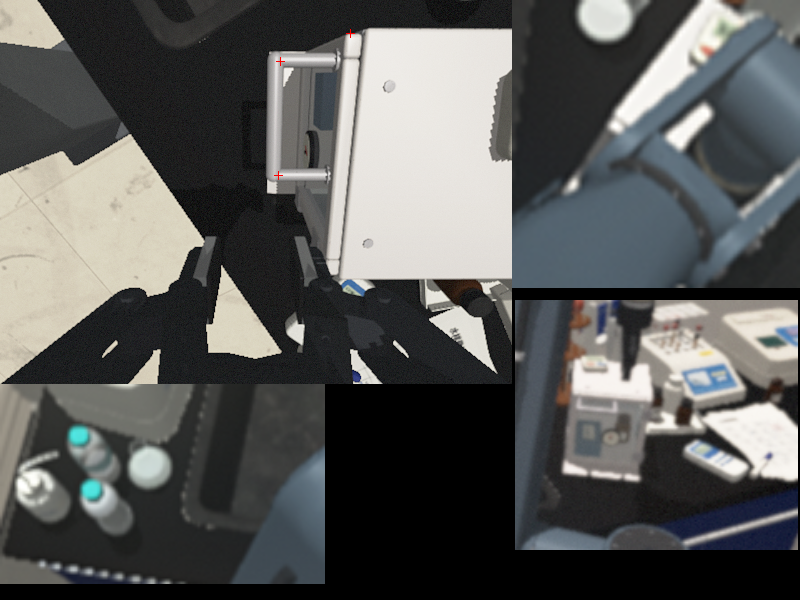

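The last view shows the door shut against the body with the box and vial visible inside, and the bottles and flask upright. I'll check the door angle numerically from edges.

```bash
python3 - <<'E'
from h import *
k=wcam();im=manip.snapshot("wrist");g=cv2.cvtColor(im,cv2.COLOR_BGR2GRAY).astype(float)
E={"out":[],"gap":[]}
for r in range(75,255,10):
    row=g[r-1:r+2].mean(0); x0=352-(r-32)*.083
    a=int(x0)-14;seg=row[a:a+45];d=np.diff(seg);i=np.argmax(d[:18]);j=i+4+np.argmin(seg[i+4:i+26]);E["out"].append((a+i+.5,r));E["gap"].append((a+j,r))
for n,z in(("out",.21),("gap",.211)):
    P=wun(np.array(E[n]),z,k)-[*CAB[:2],0];c,s=np.cos(CAB[2]),np.sin(CAB[2]);X=c*P[:,0]+s*P[:,1];Y=-s*P[:,0]+c*P[:,1]
    m=np.abs(X-np.median(X))<.008;f=np.polyfit(Y[m],X[m],1);print(n,m.sum(),f,np.std(X[m]-np.polyval(f,Y[m])),(X*1000).round(1))
# roof front edge: first bright after gap
E=[]
for (x,r) in [(352-(r-32)*.083,r) for r in range(75,255,10)]:
    pass
E
```

```text
out 18 [ 0.01746634 -0.09697026] 0.0009092078009606779 [ -95.8  -96.   -96.2  -95.6  -95.8  -95.9  -96.1  -96.3  -96.4  -96.6
  -96.8 -100.7  -97.1  -97.3  -97.5  -97.7  -97.1  -97.3]
gap 17 [ 0.01406646 -0.08524743] 0.00017968881221464732 [-84.5 -84.5 -84.5 -84.6 -84.6 -84.7 -84.7 -84.7 -84.8 -84.8 -84.9 -98.3
 -85.7 -85.8 -85.8 -85.9 -86.  -86. ]
```

send_rows([
  {"delta_pos":[-1.2,3.4,0],"yaw":0},
  {"delta_pos":[0.6,3.4,0],"yaw":0},
  {"delta_pos":[0,0,0],"yaw":0},
  {"delta_pos":[0,0,0],"yaw":0},
], grip=1)

```text
t: 25.95
tcp_pos: [0.5228, -0.2232, 0.3091]
tool_rot: [0.861, 0.508, -0.004, 0.002]
force: [-1.0, -0.1, -0.3]
finger_gap: 0.001
```

```bash
python3 - <<'E'
from h import *
st()
E
```

```text
tcp [ 0.5228 -0.2232  0.3091] cab [-0.196  0.048] phi 1.065 toolz [-0.0047 -0.0067] F [-1.  -0.1 -0.3] gap 0.001 t 25.95
```

send_rows([
  {"delta_pos":[0,0,-4],"yaw":0},
  {"delta_pos":[0,0,-4],"yaw":0},
  {"delta_pos":[0,0,-3],"yaw":0},
  {"delta_pos":[0.9,-0.5,0],"yaw":0},
  {"delta_pos":[0.9,-0.5,0],"yaw":0},
  {"delta_pos":[0.5,-0.27,0],"yaw":0},
])

```text
t: 26.7
tcp_pos: [0.5506, -0.2427, 0.1983]
tool_rot: [0.862, 0.507, -0.002, 0.006]
force: [-0.0, 0.2, 0.7]
finger_gap: -0.001
```

```bash
python3 - <<'E'
from h import *
st()
E
```

```text
tcp [ 0.5506 -0.2427  0.1983] cab [-0.1623  0.0442] phi 1.062 toolz [ 0.002  -0.0128] F [-0.   0.2  0.7] gap -0.001 t 26.7
```

send_rows([
  {"delta_pos":[0.5,-0.27,0],"yaw":0},
  {"delta_pos":[0.5,-0.27,0],"yaw":0},
])

```text
t: 26.95
tcp_pos: [0.5537, -0.2443, 0.199]
tool_rot: [0.862, 0.507, -0.008, -0.003]
force: [-14.7, 5.7, 7.7]
finger_gap: 0.001
```

send_rows([
  {"delta_pos":[0.6,-0.33,0],"yaw":0},
])

```text
t: 27.08
tcp_pos: [0.5538, -0.2444, 0.1992]
tool_rot: [0.861, 0.508, -0.013, -0.01]
force: [-14.3, 5.2, 8.4]
finger_gap: 0.004
```

The bar is solid under a 15 N push with no movement, so the door is shut. Backing off clear.

send_rows([
  {"delta_pos":[-2,1.1,0],"yaw":0},
  {"delta_pos":[-3,1.6,0],"yaw":0},
  {"delta_pos":[-3,1.6,3],"yaw":0},
  {"delta_pos":[0,0,5],"yaw":0},
  {"delta_pos":[0,0,5],"yaw":0},
  {"delta_pos":[0,0,0],"yaw":0},
  {"delta_pos":[0,0,0],"yaw":0},
])

```text
t: 27.95
tcp_pos: [0.4728, -0.2006, 0.3387]
tool_rot: [0.861, 0.508, -0.011, -0.005]
force: [-0.4, 0.7, -0.9]
finger_gap: -0.0
```

```bash
python3 - <<'E'
from h import *
st();manip.sign_off()
E
```

```text
tcp [ 0.4728 -0.2006  0.3387] cab [-0.2507  0.0439] phi 1.066 toolz [-0.0242 -0.0017] F [-0.4  0.7 -0.9] gap -0.0 t 27.95
the job is handed in; nothing more can be done
```

I opened the door by its bar handle, put the blue box inside on the cabinet floor, and closed the door again. I handed the job in at about 28 s; no verdict was given.

- **Placing the box:** I carried it over, set its far end on the cabinet floor, and pushed it in with the open fingers. It ended lengthwise on the left, with its front face about 5–6 mm inside the door plane. It tilted about 2° at most (judged from the gripper's lean) and looked level in the pictures.
- **Door:** the door's edges measured parallel to the cabinet front. A final push of about 15 N on the bar moved it no further, so I take it as shut.
- **Other objects:** the last pictures show the bottles and flask still standing. The amber vial seemed to be standing inside too, but only in a small, blurry view.
- **What went wrong:** a last 3 mm push on the box had no effect because the fingers closed partway in the same command. The box was already far enough in. I took no picture after the final door push.

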